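# Turn over the leaf of the moulding sample stand

## Robot

A 6-joint arm with a two-finger parallel gripper is mounted at the origin on the work surface. World frame = base frame: x ahead of the robot, y to its left, z up, the work surface at z = 0. Lengths are in m, angles in rad, forces in N, time in s.
With the tool pointing down it reaches from about 0.35 to 0.775 m from the base axis. Payload 7.3 kg.
Tool frame: the origin (TCP) lies at the very end of the fingers, on their centre line; the grasp point (between the pads) lies 19 mm behind it; z points along the fingers, y is the line along which they close (so a half turn about z gives the same grasp; the last joint's range is limited). The gripper opens to 92 mm and grips with 3 to 60 N. Pads are 19 mm wide; open, the fingers measure 130 mm over their backs; the gripper's body (75 mm by 190 mm) begins 47 mm behind the grasp point.
Start: joints at [-1.303, 0.342, 1.524, -0, 1.275, -0.146], TCP at [0.211, -0.481, 0.195] pointing down, gripper open.
Joint ranges: [-2.53, 2.53], [-0.77, 2.02], [0.04, 2.7], [-1, 4.14], [0.28, 2.66], [-3.11, 3.11]. Speed limits (rad/s): [2.57, 2.57, 3.14, 3.14, 3.14, 3.14].

## Interface

Orientations are given as a rotation vector (axis times angle).
In Python, from plant import telemetry, cams, ticket, nets gives the robot as it stands.
- The arm moves only by the tool move_arm, never from a script. Its argument "increments" is a list of rows, each a list of 5 numbers: the shift along the world's x, y, z in cm, then the turn about the world's z in rad, then the opening, from 0 (shut) to 1 (fully open). A call has exactly 8 rows; each row shifts and turns the commanded pose from where the row before left it; what a row does not reach is not made up. A row lasts 1/10 s, in which the tool goes at most 50 mm and 8.59 degrees, less where a joint would pass 70% of its speed; a pose out of reach is approached as far as the arm can. A call is refused whole if a number of a shift passes 5 or a number of a turn 0.15, either way. A call with a gripper value outside its range is refused whole. The fingers move at their own pace and stop on an object; the grip force is fixed at half the most. Time passes only in rows, so rows that do not move let the fingers close, or fill a call up. It gives the time, the measured TCP pose, the force, the opening and the grip force at its end, in the units of the state.
- telemetry.read_state(): the state, without advancing time (a new reading comes with each control period).
- cams.camera(name): name is "side" or "top"; returns a dict with "image" (400x640x3 uint8, red, green, blue), "intrinsics" (3x3 intrinsics, pixels), "view" (4x4, takes a point from world to camera coordinates). Camera axes: x right, y up, looking along -z (the intrinsics and any distortion apply to the point x, -y, -z); pixel columns grow to the right and rows downward; lengths in m; the calibration is good to about 2 mm. A picture is of the moment at which its call begins. There is no depth.
- ticket.job_done(): hands the job in; it is judged then, once.
Trained networks look in the newest picture that a camera, given by its name, has taken for a name from the list of things; names that differ only in an ending like _2 or _b are one class to them, and where a whole thing is asked for, a point or a joint stands for the part that bears it (a point fixed in the world has none). Each returns a list of dicts, best first, with "conf" (0 to 1); they miss things now and then, are a little off and sometimes report something else, mostly with a low value. They report only what shows in the picture. A call takes as long as a camera call.
- nets.boxes_of(camera, target): "point" ([column, row] in pixels, amid what is visible of it).
- nets.trace(camera, target): "mask" (400x640 bool, what is visible of it) and "point" ([column, row] in pixels, amid what is visible of it).
The state is a dict: "clock": time; "joint_positions": joint angles; "joint_velocities": joint speeds; "tau": joint torques, N m; "position": TCP position; "tool_rot": TCP orientation; "wrist_force": force on the tool from outside, world axes, zero at the start; "ft_torque": the same for the moment, N m; "gripper_width": finger opening in m; "finger_force": force on a finger pad.
Only numpy, scipy, OpenCV 4.12 (cv2) and the standard library are available. Lean on these libraries where they do the work, as an engineer would, in place of code of your own. Each camera call takes 0.05 s, during which the arm holds its last target. There are 200 camera calls.

## Task

On the spindle moulder's table stands a wooden sample stand whose one stiff-hinged leaf lies slightly ajar on one side. Push the leaf with the fingertips, without pinching it and without letting it slam, up and over its spine and press it down until it lies fully flat on the other side. Do not lift the stand or shove it out of place, and leave everything else where it is.

Things in the scene. Friction and masses are not known exactly. Their poses are not given: they have to be found in the camera images.
- stand: Loose wooden sample stand, 2 kg, not fastened to the table. Plywood base 220 (x) x 190 (y) x 12 high. Origin: centre of its underside; x runs along the spine, z is up. Two rests, 150 (x) x 12 (y) with tops 45 above the table, stand at y = +85 and y = -85; lugs for the spine, 14 (x) x 22 (y), reach 59 high at x = +98 and -98. Moulding samples up to 11 high lie on the base at y = +45 and -45. The leaf starts on the +y side and has to end on the -y side.
- spine (a point): Middle of the hinge line: 50 above the table at the centre of the stand; axes as the stand's.
- leaf (a joint): Angle of the leaf about the spine (the stand's +x axis), rad: 0 = flat on the +y rest, 1.571 = upright, 3.142 = flat on the -y rest (both are hard stops). It starts at 0.15 to 0.45. The hinge is stiff (0.30 N m of friction): the leaf stays at any angle where it is left and takes about 2 to 5 N at its free edge to move.
- leaf_edge (a point): Middle of the leaf's free edge, on the centre plane of the leaf's thickness, 130 from the hinge line; the point's y axis points from the spine to the edge along the leaf, its z axis is the leaf's normal (up at angle 0). The leaf is 160 long along the spine and 10 thick (two 5 mm panels); beyond the base's edge (95 from the spine) it juts out 35, so that there is open space below it.
- leaf_upper: The leaf's panel that faces up at the start (down when turned): 160 x 116 x 5, ending 6 short of the free edge; moulding samples up to 11 thick on it lie 20 to 80 from the spine, and the outer 40 is bare. Origin on the middle of the hinge line, y towards the free edge, z out of this panel.
- leaf_under: The leaf's other panel, facing down at the start (up when turned): 160 x 124 x 5, reaching to the free edge; moulding samples up to 11 thick on it lie 18 to 74 from the spine, the outer 50 is bare. Origin on the middle of the hinge line, y towards the free edge, z from this panel to the upper one.
- collar: Bystander: steel spindle collar, ring 48 across, 20 high, bore 31. Origin: centre of its underside.
- spacer: Bystander: steel spacer ring 48 across, 10 high, bore 31. Origin: centre of its underside.
- offcut: Bystander: offcut of stepped moulding, 110 (x) x 35 (y) x 22 high. Origin: centre of its underside.
- cutter: Bystander: moulder cutter head with four knives, about 98 across, 44 high. Origin: centre of its underside.
- wrench: Bystander: steel wrench about 200 long lying flat along its x axis.
- push_block: Bystander: plywood push block 160 (x) x 70 (y) with a dark bow handle, 86 high. Origin: centre of its underside.
- wax_can: Bystander: closed can 68 across, 90 high. Origin: centre of its underside.

How it is judged:
By the outcome, as a careful person would: the job done as asked, in the order asked, and still so for the second after the job is handed in, with the robot touching nothing.
It also fails if it takes over 51 s, if anything falls off the work surface, if the arm or the gripper's body presses on something with over 40 N, if the wrist force passes 120 N, or if a joint passes its speed limit or range.

## Working session

There is one attempt and no reset: what is moved stays moved. The work goes in short steps, Python scripts to look and compute and a tool call to move; the robot and the scene stay as the last step left them, time stands still between calls to the robot, and variables do not carry over. Pictures are saved under pics/ and viewed, at most 10 in all, crops included, and the job is handed in when it is done.

Besides the shell and the picture viewer there is one more tool, called after ">>>" by a JSON object that holds its "name" and its "arguments". move_arm: Moves the arm, as the interface text tells. Its arguments: {"type":"object","properties":{"increments":{"type":"array"}},"required":["increments"]}

```bash
mkdir -p pics; cat > h.py <<'E'
import numpy as np,cv2
from plant import telemetry,cams,ticket,nets
def shot(n,f=None):
    c=cams.camera(n)
    if f: cv2.imwrite('pics/'+f,c['image'][:,:,::-1])
    return c
def proj(c,P):
    P=np.atleast_2d(P);V=np.array(c['view']);p=P@V[:3,:3].T+V[:3,3]
    p=p*[1,-1,-1];q=p@np.array(c['intrinsics']).T
    return q[:,:2]/q[:,2:]
def ray(c,uv,z):
    V=np.array(c['view']);R=V[:3,:3];o=-R.T@V[:3,3]
    d=np.linalg.inv(np.array(c['intrinsics']))@[uv[0],uv[1],1];d=R.T@(d*[1,-1,-1])
    return o+d*(z-o[2])/d[2]
E
python3 - <<'E'
from h import *
for n in('top','side'):
    c=shot(n,n+'1.png'); print(n,[k for k in c])
    V=np.array(c['view']);print('cam',-V[:3,:3].T@V[:3,3])
    for t in('stand','leaf','leaf_edge','spine','leaf_upper'):
        r=nets.boxes_of(n,t)
        print(t,[(np.round(d['point']),round(d['conf'],2),ray(c,d['point'],.05).round(3)) for d in r[:2]])
print(telemetry.read_state())
E
```

```text
top ['image', 'intrinsics', 'view']
cam [ 3.31922316e-01 -6.42684755e-04  1.27558399e+00]
stand [(array([351., 211.]), 0.89, array([ 0.53 , -0.071,  0.05 ]))]
leaf []
leaf_edge [(array([336., 216.]), 0.59, array([ 0.517, -0.031,  0.05 ]))]
spine [(array([348., 209.]), 0.92, array([ 0.536, -0.063,  0.05 ]))]
leaf_upper [(array([333., 218.]), 0.73, array([ 0.513, -0.022,  0.05 ])), (array([466., 246.]), 0.35, array([ 0.431, -0.374,  0.05 ]))]
side ['image', 'intrinsics', 'view']
cam [0.52107906 0.85142082 0.66864289]
stand [(array([328., 205.]), 0.57, array([ 0.547, -0.016,  0.05 ]))]
leaf [(array([339., 203.]), 0.63, array([ 0.516, -0.029,  0.05 ])), (array([358., 178.]), 0.62, array([ 0.462, -0.167,  0.05 ]))]
leaf_edge [(array([342., 202.]), 0.56, array([ 0.507, -0.033,  0.05 ]))]
spine [(array([329., 206.]), 0.64, array([ 0.543, -0.011,  0.05 ]))]
leaf_upper [(array([341., 200.]), 0.83, array([ 0.51 , -0.044,  0.05 ]))]
{'clock': 0.6, 'joint_positions': array([-1.30300020e+00,  3.41982617e-01,  1.52410944e+00,  2.06260411e-05,
        1.27539552e+00, -1.46008200e-01]), 'joint_velocities': array([ 2.66462917e-04, -6.75546300e-04,  3.82998912e-05,  6.18833176e-04,
       -9.14175639e-04, -2.11332387e-04]), 'tau': array([-1.50135613e-03, -4.30933821e+01, -2.44398415e+01,  7.18372478e-02,
        4.83518641e-02,  3.78744843e-06]), 'position': array([ 0.21112832, -0.48069843,  0.19534624]), 'tool_rot': array([3.07448921e+00, 6.45344095e-01, 4.09826943e-05]), 'wrist_force': array([-0.51680434, -0.51501636,  0.40109191]), 'ft_torque': array([ 0.06252962, -0.00802326, -0.03081751]), 'finger_force': 0.0, 'gripper_width': 0.09214836606912497}
```

View pics/top1.png

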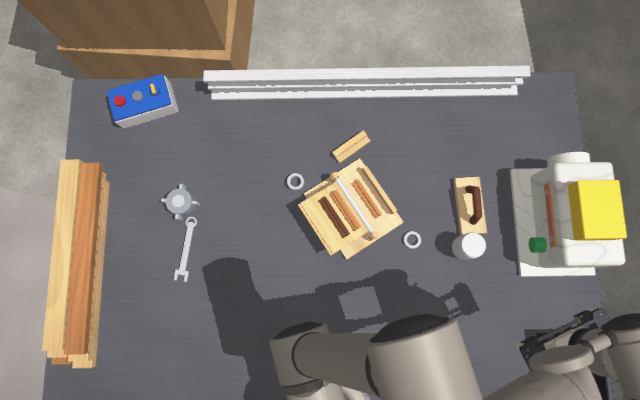

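View pics/side1.png

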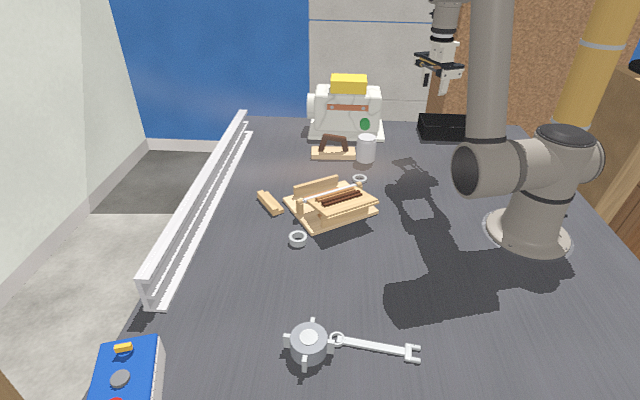

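The top view shows the stand at about (351,211). The spine runs from (337,177) to (372,237), and the leaf lies on its lower-left (robot-left) side. The side view agrees, with the leaf at about (341,201). I'll zoom in next.

```bash
python3 - <<'E'
from h import *
a=shot('top');b=shot('side')
A=cv2.resize(a['image'][150:265,275:435],None,fx=5,fy=5,interpolation=cv2.INTER_CUBIC)
B=cv2.resize(b['image'][165:250,245:405],None,fx=5,fy=5,interpolation=cv2.INTER_CUBIC)
cv2.imwrite('pics/ta.png',A[:,:,::-1]);cv2.imwrite('pics/sb.png',B[:,:,::-1])
E
```

```text
(no output)
```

View pics/ta.png

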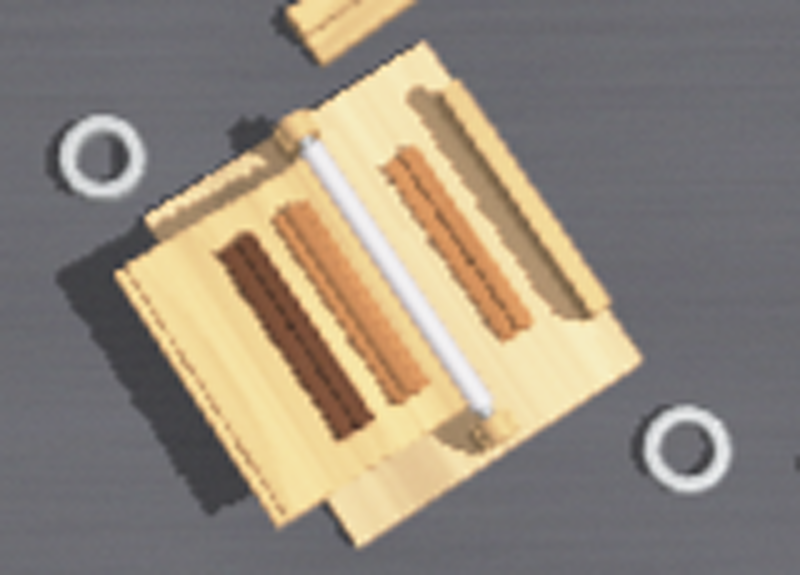

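View pics/sb.png

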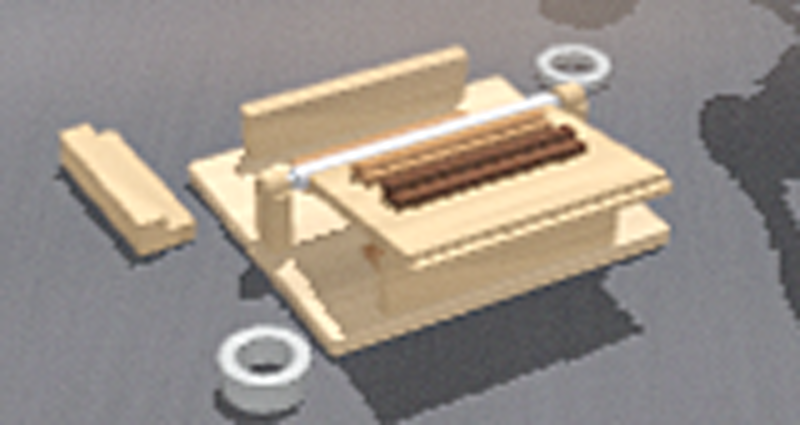

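```bash
cat >> h.py <<'E'
def T(p,q):
    c,s=np.cos(p[2]),np.sin(p[2]);q=np.atleast_2d(q)
    return q@np.array([[c,s,0],[-s,c,0],[0,0,1]])+[p[0],p[1],0]
def leafpt(p,x,y,z):
    a=p[3];return T(p,[x,y*np.cos(a)-z*np.sin(a),.05+y*np.sin(a)+z*np.cos(a)])
E
python3 - <<'E'
from h import *
from scipy.optimize import least_squares as L
a=shot('top');b=shot('side')
B=[(.11,-.095,.012),(-.11,-.095,.012),(-.11,.095,.012)];ub=[(360,158.4),(403.4,221.6),(346.6,259.6)]
S=[(.11,-.095,.012),(.11,.095,.0),(-.11,.095,.012)];us=[(283,198),(312,235.4),(378.8,211)]
def f(p):
    r=[proj(a,T(p,B))-ub,proj(b,T(p,S))-us,
     proj(a,np.vstack([leafpt(p,.08,.13,-.002),leafpt(p,-.08,.13,-.002)]))-[(298.6,204),(331,255.6)],
     proj(b,np.vstack([leafpt(p,.08,.13,-.005),leafpt(p,-.08,.13,-.005)]))-[(327.4,217.4),(378.6,202.6)]]
    return np.vstack(r).ravel()
s=L(f,[.53,-.07,.52,.3],loss='soft_l1');p=s.x;print(p,f(p).round(1).reshape(-1,2).tolist())
np.save('p.npy',p)
for x in(-.08,0,.08):print('edge',x,leafpt(p,x,.13,0).round(4))
print('spine',T(p,[0,0,.05]))
from scipy.spatial.transform import Rotation as R
print(R.from_rotvec(telemetry.read_state()['tool_rot']).as_matrix().round(3))
for n in('collar','spacer','offcut'):
    r=nets.boxes_of('top',n);print(n,[ray(a,d['point'],.015).round(3) for d in r[:2]])
E
```

```text
[ 0.54490943 -0.0804286   0.55872706  0.20989659] [[-0.1, 0.0], [0.3, 1.1], [-0.1, 0.3], [-1.0, -1.1], [-1.0, 0.5], [-0.4, -1.2], [-0.4, 0.8], [-0.2, 0.0], [-0.1, 0.6], [0.1, -1.3]]
edge -0.08 [[ 0.4097 -0.015   0.0771]]
edge 0 [[0.4775 0.0274 0.0771]]
edge 0.08 [[0.5453 0.0698 0.0771]]
spine [[ 0.54490943 -0.0804286   0.05      ]]
[[ 0.916  0.402  0.   ]
 [ 0.402 -0.916 -0.   ]
 [-0.     0.    -1.   ]]
collar [array([0.636, 0.083, 0.015]), array([0.478, 0.02 , 0.015])]
spacer [array([ 0.466, -0.242,  0.015])]
offcut [array([ 0.714, -0.071,  0.015])]
```

>>> {"name": "move_arm", "arguments": {"increments": [[1.55,3.37,0,0.107,0],[1.55,3.37,0,0.107,0],[1.55,3.37,0,0.107,0],[1.55,3.37,0,0.107,0],[1.55,3.37,0,0.107,0],[1.55,3.37,0,0.107,0],[1.55,3.37,0,0.107,0],[1.55,3.37,0,0.107,0]]}}

```text
clock: 1.75
position: [0.3356, -0.2098, 0.1956]
tool_rot: [2.525, 1.868, 0.0]
wrist_force: [0.9, -0.9, 0.1]
gripper_width: 0.0323
finger_force: 0.0
```

>>> {"name": "move_arm", "arguments": {"increments": [[1.55,3.37,0,0.107,0],[1.55,3.37,0,0.107,0],[1.55,3.37,0,0.107,0],[1.55,3.37,0,0.107,0],[1.55,3.37,0,0.107,0],[1.55,3.37,0,0.107,0],[1.55,3.37,0,0.107,0],[1.55,3.37,0,0.107,0]]}}

```text
clock: 2.55
position: [0.4596, 0.0601, 0.1955]
tool_rot: [1.521, 2.748, 0.0]
wrist_force: [0.6, -0.5, 0.0]
gripper_width: 0.0005
finger_force: 0.0
```

>>> {"name": "move_arm", "arguments": {"increments": [[0,0,-3,0,0],[0,0,-3,0,0],[0,0,-3,0,0],[0,0,-3,0,0],[0,0,-2.5,0,0],[0.53,-0.85,0,0,0],[0.16,-0.25,0,0,0],[0,0,0,0,0]]}}

```text
clock: 3.35
position: [0.4677, 0.0468, 0.0517]
tool_rot: [1.528, 2.742, 0.002]
wrist_force: [-0.2, -0.6, 0.5]
gripper_width: 0.0008
finger_force: 0.0
```

```bash
python3 - <<'E'
from h import *
a=shot('top');b=shot('side')
A=cv2.resize(a['image'][150:265,275:435],None,fx=3.4,fy=3.4,interpolation=cv2.INTER_CUBIC)
B=cv2.resize(b['image'][150:250,265:405],None,fx=3.9,fy=3.9,interpolation=cv2.INTER_CUBIC)[:391,:544]
A=A[:,:544]
cv2.imwrite('pics/c1.png',cv2.resize(np.vstack([cv2.resize(A,(450,290)),cv2.resize(B,(450,300))]),None,fx=1,fy=1)[:,:,::-1])
E
```

```text
(no output)
```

View pics/c1.png

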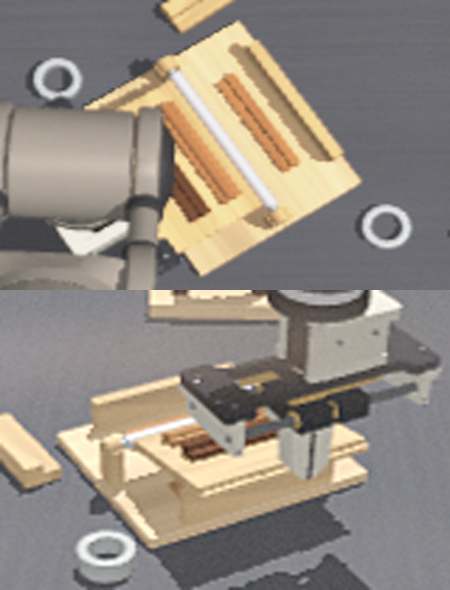

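The fingers stand just outside the middle of the leaf edge, at about (305,450) in the lower half of the view. Next I'll close the gap gently.

>>> {"name": "move_arm", "arguments": {"increments": [[0.16,-0.25,0,0,0],[0.16,-0.25,0,0,0],[0.11,-0.17,0,0,0],[0.05,-0.08,0,0,0],[0.05,-0.08,0,0,0],[0,0,0,0,0],[0,0,0,0,0],[0,0,0,0,0]]}}

```text
clock: 4.25
position: [0.4713, 0.0393, 0.0503]
tool_rot: [-1.528, -2.745, -0.0]
wrist_force: [0.7, 0.8, 0.3]
gripper_width: 0.0005
finger_force: 0.0
```

>>> {"name": "move_arm", "arguments": {"increments": [[0.05,-0.08,0,0,0],[0,0,0,0,0],[0.05,-0.08,0,0,0],[0,0,0,0,0],[0.05,-0.08,0,0,0],[0,0,0,0,0],[0,0,0,0,0],[0,0,0,0,0]]}}

```text
clock: 5.05
position: [0.4728, 0.0368, 0.0503]
tool_rot: [-1.528, -2.745, -0.0]
wrist_force: [0.3, 0.7, 0.8]
gripper_width: 0.0008
finger_force: 0.0
```

>>> {"name": "move_arm", "arguments": {"increments": [[0.05,-0.08,0,0,0],[0,0,0,0,0],[0,0,0,0,0],[0.05,-0.08,0,0,0],[0,0,0,0,0],[0,0,0,0,0],[0,0,0,0,0],[0,0,0,0,0]]}}

```text
clock: 5.85
position: [0.4738, 0.0352, 0.0503]
tool_rot: [1.528, 2.745, 0.0]
wrist_force: [0.5, 0.0, -0.6]
gripper_width: 0.0008
finger_force: 0.0
```

>>> {"name": "move_arm", "arguments": {"increments": [[0.05,-0.08,0,0,0],[0,0,0,0,0],[0,0,0,0,0],[0.05,-0.08,0,0,0],[0,0,0,0,0],[0,0,0,0,0],[0,0,0,0,0],[0,0,0,0,0]]}}

```text
clock: 6.65
position: [0.4748, 0.0336, 0.0503]
tool_rot: [1.528, 2.745, 0.0]
wrist_force: [0.2, 0.5, 0.2]
gripper_width: 0.0001
finger_force: 0.0
```

>>> {"name": "move_arm", "arguments": {"increments": [[0.05,-0.08,0,0,0],[0,0,0,0,0],[0.05,-0.08,0,0,0],[0,0,0,0,0],[0,0,0,0,0],[0,0,0,0,0],[0,0,0,0,0],[0,0,0,0,0]]}}

```text
clock: 7.45
position: [0.4758, 0.032, 0.0503]
tool_rot: [-1.528, -2.745, -0.0]
wrist_force: [0.1, -0.6, 0.2]
gripper_width: 0.0005
finger_force: 0.0
```

```bash
python3 - <<'E'
from h import *
b=shot('side');p=np.load('p.npy')
tcp=telemetry.read_state()['position'];print(proj(b,tcp),proj(b,leafpt(p,0,.13,-.005)),proj(b,leafpt(p,.08,.13,-.005)),proj(b,leafpt(p,-.08,.13,-.005)))
B=cv2.resize(b['image'][160:230,310:390],None,fx=8,fy=8,interpolation=cv2.INTER_CUBIC)
cv2.imwrite('pics/c2.png',B[:,:,::-1])
E
```

```text
[[353.78851559 216.85774666]] [[353.83782758 209.35541415]] [[327.3361799  217.97060788]] [[378.69215024 201.27573522]]
```

View pics/c2.png

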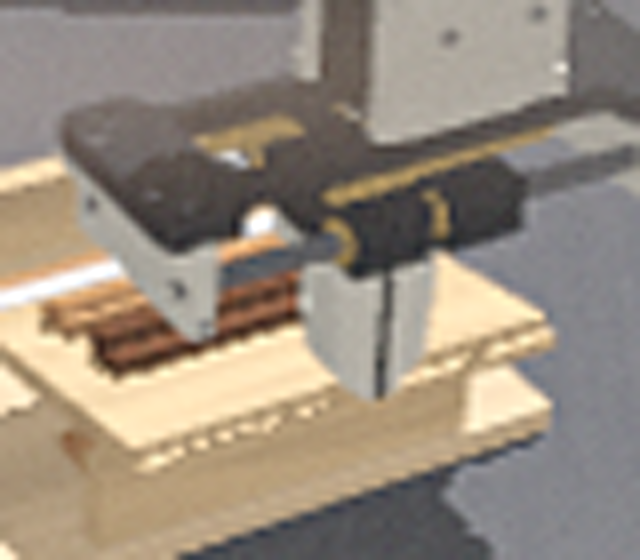

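```bash
python3 - <<'E'
from h import *
b=shot('side');p=np.load('p.npy')
t=np.array([.2111,-.4807,.1953]);yv=np.array([.402,-.916,0])
print(proj(b,[t,t+.046*yv,t+.065*yv,t-.046*yv,t-.065*yv]).round(1))
print(proj(b,[.4677,.0468,.0517]))
for z in(.05,.06,.065,.07,.08):print(z,ray(b,(357.2,209.7),z).round(4))
I=cv2.imread('pics/side1.png')[30:110,390:490]
J=b['image'][190:225,335:375][:,:,::-1]
cv2.imwrite('pics/c3.png',np.vstack([cv2.resize(I,(500,300),interpolation=2)[:,:],cv2.resize(J,(500,292),interpolation=2)]))
E
```

```text
[[430.3  99.1]
 [423.   94.8]
 [420.2  93.1]
 [437.8 103.7]
 [441.1 105.6]]
[[356.9794461  219.99168426]]
0.05 [ 0.4662 -0.0015  0.05  ]
0.06 [0.4671 0.0123 0.06  ]
0.065 [0.4675 0.0192 0.065 ]
0.07 [0.4679 0.0261 0.07  ]
0.08 [0.4688 0.0399 0.08  ]
```

View pics/c3.png

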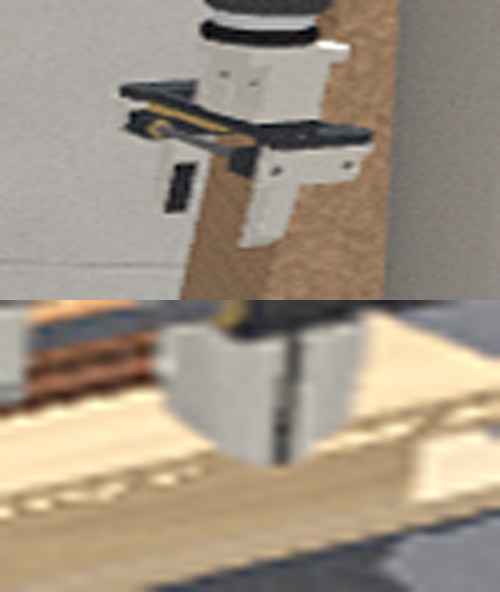

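```bash
python3 - <<'E'
from h import *
b=shot('side');a=shot('top')
print(proj(b,[[0,0,0],[0.1,0,0],[-.1,0,0],[0,.1,0],[0,-.1,0]]).round(1))
print(np.array(b['intrinsics']),np.array(a['intrinsics']))
s=telemetry.read_state();print(s['joint_positions'],s['position'])
for n in('collar','spacer','offcut','wax_can','cutter'):
    for c,k in((a,'top'),(b,'side')):
        r=nets.boxes_of(k,n);print(n,k,[(d['conf'],ray(c,d['point'],.045 if n=='wax_can' else .012).round(3)) for d in r[:1]])
E
```

```text
[[525.5 232.2]
 [488.7 230.5]
 [562.6 233.8]
 [540.3 257.2]
 [512.8 210.7]]
[[385.55319179   0.         324.14020046]
 [  0.         385.55319179 199.35482583]
 [  0.           0.           1.        ]] [[457.97589671   0.         323.74353545]
 [  0.         457.97589671 197.75105735]
 [  0.           0.           1.        ]]
[-9.37577742e-02  4.33871287e-01  1.84569071e+00  3.83296103e-05
  8.61970070e-01 -6.48786260e-01] [0.47581956 0.03200428 0.05033531]
collar top [(0.67, array([0.638, 0.076, 0.012]))]
collar side [(0.52, array([0.624, 0.081, 0.012]))]
spacer top [(0.3, array([ 0.508, -0.069,  0.012]))]
spacer side []
offcut top [(0.84, array([ 0.727, -0.079,  0.012]))]
offcut side [(0.54, array([ 0.722, -0.076,  0.012]))]
wax_can top [(0.6, array([ 0.432, -0.384,  0.045]))]
wax_can side [(0.47, array([0.566, 0.419, 0.045]))]
cutter top [(0.64, array([0.561, 0.4  , 0.012]))]
cutter side [(0.62, array([0.567, 0.398, 0.012]))]
```

The base projects correctly, so the camera is fine. The visible fingertips end about 2.4 cm above the reported TCP. I'll back out, go lower and approach again.

>>> {"name": "move_arm", "arguments": {"increments": [[-0.53,0.85,0,0,0],[0,0,-1.2,0,0],[0,0,-1.2,0,0],[0.32,-0.51,0,0,0],[0.1,-0.17,0,0,0],[0.1,-0.17,0,0,0],[0.05,-0.08,0,0,0],[0,0,0,0,0]]}}

```text
clock: 8.95
position: [0.4727, 0.0333, 0.0256]
tool_rot: [-1.525, -2.738, 0.001]
wrist_force: [-5.3, 9.4, -2.3]
gripper_width: 0.0003
finger_force: 5.4
```

>>> {"name": "move_arm", "arguments": {"increments": [[0,0,0.3,0,0],[0,0,0.3,0,0],[0.01,-0.02,0.3,0,0],[0.02,-0.03,0.3,0,0],[0.02,-0.03,0.3,0,0],[0.02,-0.03,0.3,0,0],[0,0,0,0,0],[0,0,0,0,0]]}}

```text
clock: 9.75
position: [0.4761, 0.0303, 0.0446]
tool_rot: [-1.527, -2.744, 0.001]
wrist_force: [-5.8, 3.0, 1.9]
gripper_width: 0.0007
finger_force: 2.9
```

```bash
python3 - <<'E'
from h import *
b=shot('side');p=np.load('p.npy')
B=cv2.resize(b['image'][160:240,270:390],None,fx=6,fy=6,interpolation=cv2.INTER_CUBIC)
cv2.imwrite('pics/c4.png',B[:,:,::-1])
E
```

```text
(no output)
```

View pics/c4.png

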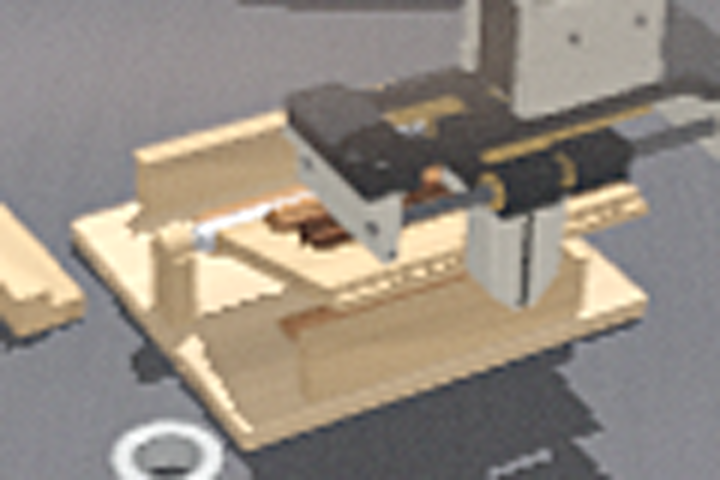

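The leaf is rising: its edge corner moved from (327,217) to (326,210), while the base corners stayed within 1 px. I'll compute the arc to follow.

```bash
cat > arc.py <<'E'
from h import *
p=np.load('p.npy');c,s=np.cos(p[2]),np.sin(p[2])
def tgt(a):   # TCP command in stand (y,z)
    off=np.interp(a,[.385,1.2],[.0496,.043])
    if a<=np.pi/2:
        return .13*np.cos(a)+.005*np.sin(a)+.008-.002, .05+.13*np.sin(a)-.005*np.cos(a)-off
E
python3 - <<'E'
from arc import *
A=np.arange(.385,1.56,.146875)
P=[tgt(a) for a in A]
for i in range(1,len(A)):
    dy=P[i][0]-P[i-1][0];dz=P[i][1]-P[i-1][1]
    print(A[i].round(3),'per 4 rows cm',np.round([-s*dy*100/4,c*dy*100/4,dz*100/4],3), np.round(P[i],4))
E
```

```text
0.532 per 4 rows cm [ 0.103 -0.165  0.466] [0.1206 0.0632]
0.679 per 4 rows cm [ 0.136 -0.217  0.432] [0.1103 0.0805]
0.826 per 4 rows cm [ 0.166 -0.265  0.391] [0.0978 0.0961]
0.972 per 4 rows cm [ 0.192 -0.307  0.341] [0.0834 0.1098]
1.119 per 4 rows cm [ 0.214 -0.342  0.285] [0.0672 0.1211]
1.266 per 4 rows cm [ 0.231 -0.37   0.209] [0.0498 0.1295]
1.413 per 4 rows cm [ 0.244 -0.39   0.127] [0.0314 0.1346]
```

>>> {"name": "move_arm", "arguments": {"increments": [[0.1,-0.16,0.47,0,0],[0.1,-0.16,0.47,0,0],[0.1,-0.16,0.47,0,0],[0.1,-0.16,0.47,0,0],[0.14,-0.22,0.43,0,0],[0.14,-0.22,0.43,0,0],[0.14,-0.22,0.43,0,0],[0.14,-0.22,0.43,0,0]]}}

```text
clock: 10.6
position: [0.4853, 0.0157, 0.0807]
tool_rot: [-1.527, -2.743, -0.0]
wrist_force: [-6.5, 4.8, 1.4]
gripper_width: 0.0004
finger_force: 3.6
```

>>> {"name": "move_arm", "arguments": {"increments": [[0.17,-0.27,0.39,0,0],[0.17,-0.27,0.39,0,0],[0.17,-0.27,0.39,0,0],[0.17,-0.27,0.39,0,0],[0.19,-0.31,0.34,0,0],[0.19,-0.31,0.34,0,0],[0.19,-0.31,0.34,0,0],[0.19,-0.31,0.34,0,0]]}}

```text
clock: 11.4
position: [0.5004, -0.0081, 0.1103]
tool_rot: [-1.527, -2.744, -0.0]
wrist_force: [-5.3, 2.8, 1.6]
gripper_width: 0.0004
finger_force: 2.3
```

>>> {"name": "move_arm", "arguments": {"increments": [[0.21,-0.34,0.29,0,0],[0.21,-0.34,0.29,0,0],[0.21,-0.34,0.29,0,0],[0.21,-0.34,0.29,0,0],[0.23,-0.37,0.21,0,0],[0.23,-0.37,0.21,0,0],[0.23,-0.37,0.21,0,0],[0.23,-0.37,0.21,0,0]]}}

```text
clock: 12.2
position: [0.519, -0.0371, 0.1297]
tool_rot: [1.528, 2.745, 0.0]
wrist_force: [-1.6, 1.4, -2.4]
gripper_width: 0.0003
finger_force: 1.1
```

```bash
python3 - <<'E'
from h import *
b=shot('side');t=telemetry.read_state()['position'];print(t,proj(b,t))
B=cv2.resize(b['image'][130:240,260:400],None,fx=5,fy=5,interpolation=cv2.INTER_CUBIC)
cv2.imwrite('pics/c5.png',B[:,:,::-1])
E
```

```text
[ 0.51949046 -0.03766158  0.12995848] [[339.03725247 176.89050029]]
```

View pics/c5.png

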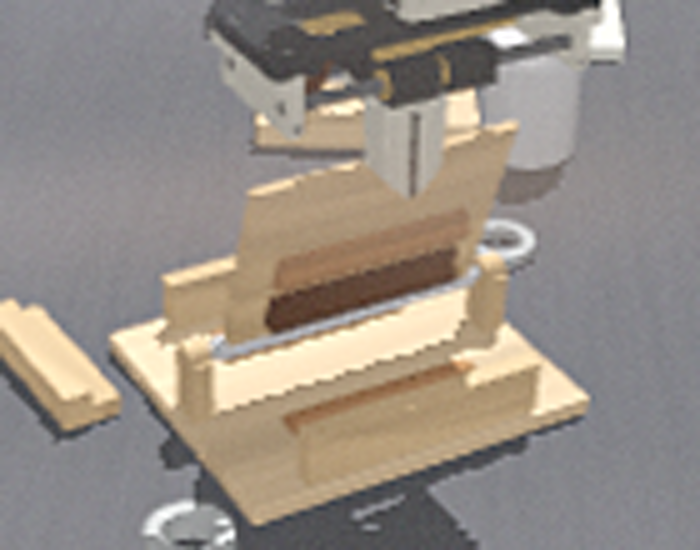

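```bash
python3 - <<'E'
from arc import *
t0=tgt
def tg(a):
    if a<1.5:return t0(a)
    r=.111;return r*np.cos(a)+.005*np.sin(a)+.0075-.002*np.sin(a), .05+r*np.sin(a)-.005*np.cos(a)-.024+.002*np.cos(a)
A=np.r_[1.266,np.linspace(1.413,np.pi,13)]
P=[tg(a) for a in A]
for i in range(1,len(A)):
    dy=P[i][0]-P[i-1][0];dz=P[i][1]-P[i-1][1]
    q=T(p,[0,P[i][0],P[i][1]])[0]
    print(A[i].round(3),np.round([-s*dy*100/4,c*dy*100/4,dz*100/4],2), q.round(4))
E
```

```text
1.413 [ 0.24 -0.39  0.13] [ 0.5283 -0.0538  0.1346]
1.557 [ 0.26 -0.41  0.06] [ 0.5385 -0.0702  0.1369]
1.701 [ 0.21 -0.34 -0.01] [ 0.547  -0.0838  0.1364]
1.845 [ 0.21 -0.33 -0.07] [ 0.5553 -0.0971  0.1337]
1.989 [ 0.2  -0.32 -0.13] [ 0.5634 -0.11    0.1286]
2.133 [ 0.19 -0.3  -0.18] [ 0.571  -0.1221  0.1215]
2.277 [ 0.17 -0.28 -0.23] [ 0.5779 -0.1332  0.1124]
2.421 [ 0.15 -0.25 -0.27] [ 0.5841 -0.1431  0.1015]
2.565 [ 0.13 -0.21 -0.31] [ 0.5894 -0.1516  0.089 ]
2.709 [ 0.11 -0.17 -0.34] [ 0.5937 -0.1585  0.0752]
2.853 [ 0.08 -0.13 -0.37] [ 0.5969 -0.1636  0.0604]
2.998 [ 0.05 -0.08 -0.39] [ 0.5989 -0.1668  0.0449]
3.142 [ 0.02 -0.03 -0.4 ] [ 0.5998 -0.1682  0.029 ]
```

>>> {"name": "move_arm", "arguments": {"increments": [[0.24,-0.39,0.13,0,0],[0.24,-0.39,0.13,0,0],[0.24,-0.39,0.13,0,0],[0.24,-0.39,0.13,0,0],[0.2,-0.32,0.04,0,0],[0.2,-0.32,0.04,0,0],[0.2,-0.32,0.04,0,0],[0.2,-0.32,0.04,0,0]]}}

```text
clock: 13.05
position: [0.5364, -0.0654, 0.1365]
tool_rot: [1.528, 2.745, 0.0]
wrist_force: [1.1, 2.0, 1.8]
gripper_width: 0.0004
finger_force: 1.3
```

>>> {"name": "move_arm", "arguments": {"increments": [[0.26,-0.43,0,0,0],[0.26,-0.43,0,0,0],[0.26,-0.43,0,0,0],[0.26,-0.43,0,0,0],[0.21,-0.33,-0.07,0,0],[0.21,-0.33,-0.07,0,0],[0.21,-0.33,-0.07,0,0],[0.21,-0.33,-0.07,0,0]]}}

```text
clock: 13.85
position: [0.5551, -0.0959, 0.1336]
tool_rot: [1.528, 2.745, -0.0]
wrist_force: [-0.6, 2.7, 2.3]
gripper_width: 0.0006
finger_force: 1.2
```

```bash
cat > est.py <<'E'
from h import *
from scipy.optimize import minimize_scalar
p=np.load('p.npy')
st=telemetry.read_state();print(st['position'].round(4),st['wrist_force'].round(1))
for n in('top','side'):
    c=shot(n)
    r=nets.boxes_of(n,'leaf_edge')
    for d in r[:2]:
        f=lambda a:np.sum((proj(c,leafpt([*p[:3],a],0,.13,0))[0]-d['point'])**2)
        A=np.linspace(0,3.2,161);a=min(A,key=f);print(n,'edge conf',round(d['conf'],2),np.round(d['point']),'a',round(a,2),'res',round(f(a)**.5,1))
    r=nets.boxes_of(n,'stand');print(n,'stand',[(np.round(d['point'],1),round(d['conf'],2)) for d in r[:1]])
E
python3 est.py
```

```text
[ 0.5551 -0.0959  0.1336] [-0.6  2.7  2.3]
top edge conf 0.63 [351. 194.] a 1.5 res 5.6
top stand [(array([325.9, 196.8]), 0.64)]
side edge conf 0.83 [326. 176.] a 3.2 res 16.8
side stand [(array([327.2, 194.1]), 0.93)]
```

>>> {"name": "move_arm", "arguments": {"increments": [[0.2,-0.32,-0.13,0,0],[0.2,-0.32,-0.13,0,0],[0.2,-0.32,-0.13,0,0],[0.2,-0.32,-0.13,0,0],[0.19,-0.3,-0.18,0,0],[0.19,-0.3,-0.18,0,0],[0.19,-0.3,-0.18,0,0],[0.19,-0.3,-0.18,0,0]]}}

```text
clock: 14.95
position: [0.5708, -0.1206, 0.121]
tool_rot: [1.528, 2.745, 0.0]
wrist_force: [0.2, 1.1, 2.3]
gripper_width: 0.0003
finger_force: 1.1
```

>>> {"name": "move_arm", "arguments": {"increments": [[0.17,-0.28,-0.23,0,0],[0.17,-0.28,-0.23,0,0],[0.17,-0.28,-0.23,0,0],[0.17,-0.28,-0.23,0,0],[0.15,-0.25,-0.27,0,0],[0.15,-0.25,-0.27,0,0],[0.15,-0.25,-0.27,0,0],[0.15,-0.25,-0.27,0,0]]}}

```text
clock: 15.75
position: [0.5835, -0.1418, 0.1009]
tool_rot: [1.528, 2.745, 0.0]
wrist_force: [-0.6, 0.4, 2.4]
gripper_width: 0.0006
finger_force: 1.0
```

>>> {"name": "move_arm", "arguments": {"increments": [[0.13,-0.21,-0.31,0,0],[0.13,-0.21,-0.31,0,0],[0.13,-0.21,-0.31,0,0],[0.13,-0.21,-0.31,0,0],[0.11,-0.17,-0.34,0,0],[0.11,-0.17,-0.34,0,0],[0.11,-0.17,-0.34,0,0],[0.11,-0.17,-0.34,0,0]]}}

```text
clock: 16.55
position: [0.593, -0.1569, 0.0748]
tool_rot: [1.528, 2.745, -0.0]
wrist_force: [0.3, -0.4, 2.0]
gripper_width: 0.0003
finger_force: 1.0
```

>>> {"name": "move_arm", "arguments": {"increments": [[0.08,-0.13,-0.37,0,0],[0.08,-0.13,-0.37,0,0],[0.08,-0.13,-0.37,0,0],[0.08,-0.13,-0.37,0,0],[0.05,-0.08,-0.38,0,0],[0.05,-0.08,-0.38,0,0],[0.05,-0.08,-0.38,0,0],[0.05,-0.08,-0.38,0,0]]}}

```text
clock: 17.35
position: [0.5982, -0.1652, 0.0448]
tool_rot: [1.528, 2.745, 0.0]
wrist_force: [0.5, -0.3, 2.6]
gripper_width: 0.0005
finger_force: 0.9
```

>>> {"name": "move_arm", "arguments": {"increments": [[0.02,-0.03,-0.35,0,0],[0.02,-0.03,-0.35,0,0],[0.02,-0.03,-0.3,0,0],[0,0,-0.2,0,0],[0,0,-0.1,0,0],[0,0,-0.1,0,0],[0,0,0,0,0],[0,0,0,0,0]]}}

```text
clock: 18.15
position: [0.5985, -0.1658, 0.031]
tool_rot: [-1.528, -2.745, -0.0]
wrist_force: [-0.1, 0.4, 1.6]
gripper_width: 0.0005
finger_force: 0.4
```

>>> {"name": "move_arm", "arguments": {"increments": [[0,0,-0.1,0,0],[0,0,-0.1,0,0],[0,0,-0.1,0,0],[0,0,-0.1,0,0],[0,0,0,0,0],[0,0,0,0,0],[0,0,0,0,0],[0,0,0,0,0]]}}

```text
clock: 18.95
position: [0.5986, -0.1659, 0.027]
tool_rot: [-1.528, -2.745, -0.0]
wrist_force: [-0.2, 0.4, 0.6]
gripper_width: 0.0006
finger_force: 0.3
```

>>> {"name": "move_arm", "arguments": {"increments": [[0,0,-0.1,0,0],[0,0,-0.1,0,0],[0,0,-0.1,0,0],[0,0,-0.1,0,0],[0,0,0,0,0],[0,0,0,0,0],[0,0,0,0,0],[0,0,0,0,0]]}}

```text
clock: 19.75
position: [0.5988, -0.166, 0.0238]
tool_rot: [1.528, 2.745, 0.0]
wrist_force: [-2.1, 0.5, 6.9]
gripper_width: 0.0003
finger_force: 3.2
```

>>> {"name": "move_arm", "arguments": {"increments": [[0,0,-0.1,0,0],[0,0,-0.1,0,0],[0,0,-0.1,0,0],[0,0,0,0,0],[0,0,0,0,0],[0,0,0,0,0],[0,0,0,0,0],[0,0,0,0,0]]}}

```text
clock: 20.55
position: [0.5989, -0.1661, 0.0235]
tool_rot: [1.527, 2.744, 0.0]
wrist_force: [-9.3, 2.4, 24.0]
gripper_width: 0.0004
finger_force: 11.9
```

The leaf is at its hard stop, pressed with 24 N. I'll retract straight up and then clear to the side so I can look.

>>> {"name": "move_arm", "arguments": {"increments": [[0,0,0.4,0,0],[0,0,1,0,0],[0,0,3,0,0],[0,0,4,0,0],[0,0,4,0,0],[0,0,4,0,0],[-3,4,2,0,0],[-3,4,2,0,0]]}}

```text
clock: 21.35
position: [0.5426, -0.0915, 0.2222]
tool_rot: [1.53, 2.743, 0.001]
wrist_force: [0.1, 1.0, 0.2]
gripper_width: 0.0004
finger_force: 0.0
```

>>> {"name": "move_arm", "arguments": {"increments": [[-2,4,0,0,0],[-2,4,0,0,0],[-2,4,0,0,0],[-2,4,0,0,0],[-2,4,0,0,0],[0,4,0,0,0],[0,4,0,0,0],[0,0,0,0,0]]}}

```text
clock: 22.15
position: [0.4423, 0.1922, 0.2214]
tool_rot: [-1.521, -2.748, -0.002]
wrist_force: [0.6, -0.3, 0.4]
gripper_width: 0.0004
finger_force: 0.0
```

```bash
python3 - <<'E'
from h import *
a=shot('top');b=shot('side')
A=cv2.resize(a['image'][150:265,275:435],(560,400),interpolation=2)
B=cv2.resize(b['image'][165:242,265:405],(560,200),interpolation=2) if 0 else cv2.resize(b['image'][170:227,250:410],(560,199),interpolation=2)
cv2.imwrite('pics/c6.png',np.vstack([A,B])[:,:,::-1])
p=np.load('p.npy')
print([x.round(1).tolist() for x in (proj(a,np.vstack([leafpt([*p[:3],np.pi],x,.13,0) for x in(.08,-.08)])),proj(b,np.vstack([leafpt([*p[:3],np.pi],x,.13,0) for x in(.08,-.08)])))])
E
python3 est.py
```

```text
[[[377.4, 156.8], [410.4, 204.6]], [[285.8, 178.3], [331.2, 166.4]]]
[0.4426 0.1888 0.2211] [-0.4  0.5  0.6]
top edge conf 0.78 [375. 193.] a 1.9 res 6.1
top stand [(array([376. , 189.1]), 0.71)]
side edge conf 0.78 [320. 185.] a 3.2 res 15.6
side edge conf 0.56 [270. 202.] a 3.2 res 48.2
side stand [(array([323.3, 197. ]), 0.8)]
```

View pics/c6.png

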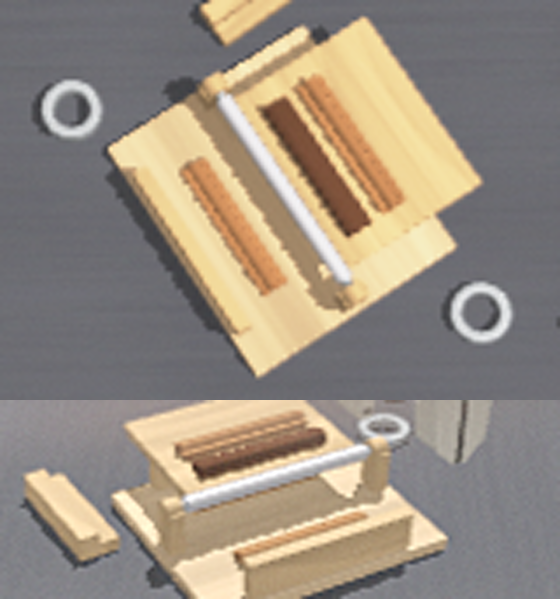

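The last view shows the leaf flat on the -y side, with its edge corners at top-camera pixels (380,154) and (413,202). That matches the flat prediction once the stand's small slide of about 7 mm is allowed for. The rings and offcut have not moved, and the arm is clear.

```bash
python3 -c "
from plant import ticket
print(ticket.job_done())"
```

```text
the job is handed in; nothing more can be done
None
```

The leaf was pushed over its spine and pressed flat on the -y side (24 N against the stop), and the job is handed in; the stand slid about 7 mm and turned about 1°, which I did not correct, and the rings and offcut beside it did not move.

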